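# Fit two clutch plates on the splined hub, tabs opposite

## Task

Rebuild the finishing machine's clutch on the green assembly stand: slide the cork-faced friction disc fully home on the splined hub with its tab on the side of the brass post, then the bright steel separator plate fully home on top of it with its tab on the opposite side, away from the post. The hub may sit turned up to 32 degrees either way and how it sits has to be found by feel or by eye, so use the spline position that brings each tab nearest to its side, never push or twist a plate hard against the hub, and leave the other things on the table where they are.

Things in the scene. Friction and masses are not known exactly. Their poses are not given: they have to be found in the camera images.
- stand: Green fixed assembly stand. Origin at table height on the hub's axis; z up; x points from the hub to the brass index post (11 mm thick, 50 mm tall, 80 mm from the axis). Base 10 mm thick, from x = -62 to 102 mm and y = -50 to 50 mm; on it a round column of radius 26.5 mm.
- hub_seat (a point): Centre of the flat seat for the disc, on the hub's axis, 36 mm above the table; axes as the stand's. Around it the steel hub: round core of radius 16 mm up to 31 mm above the seat, then a cone, top 36 mm above the seat. The hub is held by a stiff brake (slips at about 2.5 N m).
- rib_ends (a point): Point on the hub's axis 24 mm above the seat (60 mm above the table), where the four ribs end squarely; above it stands only the round core. Ribs straight, at right angles to one another, 8 mm wide, out to radius 22 mm. Axes shown are the stand's, not the ribs': the ribs' angle is not given; one rib lies anywhere within 0.55 rad either side of the stand's x.
- friction_disc_center (a point): Centre, half-way up, of the friction disc: dark steel with brown cork faces, 8 mm thick, 70 to 140 g, flat on a fixed wooden pad (54 mm across, 22 mm high). x along its one tab, z up. Rim 63 mm across with two flats 60 mm apart (y = -30, +30 mm) to grip; tab 16 mm wide, ends 44 mm from the centre.
- friction_disc_tab (a point): Middle of the disc's tab, 37 mm from its centre along x. Bore (both plates alike): radius 24 mm with four inward teeth, 20.4 mm wide, to radius 18 mm, at 45, 135, 225, 315 degrees from the tab; so the hub's ribs fit the gaps at 0, 90, 180, 270 degrees from the tab, with about 1.5 mm (0.075 rad) play either way.
- separator_plate_center (a point): Centre, half-way up, of the separator plate: bright bare steel, 8 mm thick, 110 to 230 g, flat on a like wooden pad. x along its one tab, z up. Rim 69 mm across with two flats 66 mm apart (y = -33, +33 mm) to grip; tab 16 mm wide, ends 47 mm from the centre. Bore and teeth as the disc's.
- separator_plate_tab (a point): Middle of the separator plate's tab, 40 mm from its centre along x
- red_spool: Spool of red thread, 46 mm across, 60 mm high, standing, a bystander
- shoe_hammer: Hammer with wooden handle, 252 mm long, a bystander lying at the back
- small_screwdriver: Small yellow-handled screwdriver, 149 mm long, a bystander lying behind the stand
- pencil: Green pencil, 117 mm long, a bystander near the front edge
Mind the look-alikes: they are no part of the job. What is shaped like the part that bears separator_plate_center but turquoise is not meant.

How it is judged:
By the outcome, as a careful person would: the job done as asked, in the order asked, and still so for the second after the job is handed in, with the robot touching nothing.
It also fails if it takes over 70 s, if anything falls off the work surface, if the arm or the gripper's body presses on something with over 40 N, if the wrist force passes 120 N, or if a joint passes its speed limit or range.

## Robot

A 6-joint arm with a two-finger parallel gripper is mounted at the origin on a cart in front of the work surface, level with it; the furniture and walls round the work are solid. World frame = base frame: x ahead of the robot, y to its left, z up, the work surface at z = 0. Lengths are in m, angles in rad, forces in N, time in s.
With the tool pointing down it reaches from about 0.35 to 0.775 m from the base axis. Payload 7.3 kg.
Tool frame: the origin (TCP) lies at the very end of the fingers, on their centre line; the grasp point (between the pads) lies 19 mm behind it (robot.grasp_offset is the z of the grasp point in the tool frame, in m); z points along the fingers, y is the direction in which the jaws open and shut (so a half turn about z gives the same grasp; the last joint's range is limited). The gripper opens to 92 mm and grips with 3 to 60 N. Pads are 19 mm wide; open, the fingers measure 130 mm over their backs; the gripper's body (75 mm by 190 mm) begins 47 mm behind the grasp point.
Start: joints at [-1.482, 0.342, 1.524, -0, 1.275, -0.146], TCP at [0.122, -0.511, 0.227] pointing down, gripper open.
Joint ranges: [-2.53, 2.53], [-0.77, 2.02], [0.04, 2.7], [-1, 4.14], [0.28, 2.66], [-3.11, 3.11]. Speed limits (rad/s): [2.57, 2.57, 3.14, 3.14, 3.14, 3.14].

## Interface

Orientations are given as a unit quaternion [w, x, y, z].
In Python, from rig import robot gives the robot as it stands. The module is installed in compiled form; this text tells all that it offers. Calls block until the motion is done:
- robot.move_to(position, orientation): joint-space move of the TCP to a pose.
- robot.move_l(position, rot=None, vel=0.15): straight line of the TCP; rot=None keeps the orientation; vel is the mean speed in m/s.
- robot.set_joints(angles): joint-space move.
- robot.move_gripper(opening, f_grip=None): finger opening in m; f_grip is the grip in N (None keeps the last); returns when the fingers have stopped.
- robot.sleep(seconds).
- robot.ik(position, orientation): joint angles nearest the present ones, or None.
- robot.state(): the state.
- robot.camera(name): name is "scene" or "top"; returns a dict with "image" (420x560x3 uint8, red, green, blue), "fov_y" (degrees; the focal length in pixels is half the picture's height over the tangent of half this angle, whatever the lens; pixels are square), "cx", "cy" (the principal point, pixels), "R" (3x3) and "t" (3): a world point X has camera coordinates R X + t. Camera axes: x right, y down, z forward; pixel columns grow to the right and rows downward; lengths in m; the calibration is good to about 2 mm. A picture is of the moment at which its call begins. There is no depth.
A pose or a line that the arm cannot do raises robot.MotionError and nothing moves.
- robot.finish_job(): hands the job in, once; it reports no verdict.
The state is a dict: "time_s": time; "qpos": joint angles; "joint_velocities": joint speeds; "effort": joint torques, N m; "eef_pos": TCP position; "eef_rot": TCP orientation; "ft_force": force on the tool from outside, world axes, zero at the start; "torque": the same for the moment, N m; "finger_gap": finger opening in m.
Only numpy, scipy, OpenCV 4.12 (cv2) and the standard library are available. Lean on these libraries where they do the work, as an engineer would, in place of code of your own. Each camera call takes 0.05 s, during which the arm holds its last target.

## Working session

There is one attempt and no reset: what is moved stays moved. The work goes in short steps, each a Python script; the robot and the scene stay as the last script left them, time stands still between calls to the robot, and variables do not carry over. Pictures are saved under pics/ and viewed, and the job is handed in when it is done.

```bash
mkdir -p pics; ls; python3 - <<'E'
from rig import robot
import cv2,numpy as np
for n in("scene","top"):
    c=robot.camera(n); cv2.imwrite(f"pics/{n}0.png",c["image"][:,:,::-1])
    np.savez(f"{n}0.npz",**c)
    print(n,c["fov_y"],c["cx"],c["cy"],c["R"],c["t"],c["image"].shape)
s=robot.state();print(s)
print(robot.grasp_offset)
E
```

```text
pics
scene 46.16537361565527 276.6332624831514 207.3104865246084 [[-0.77542232 -0.63143811  0.00247868]
 [-0.28310488  0.34414597 -0.89521795]
 [ 0.5644217  -0.69487371 -0.44562168]] [0.33266773 0.22747665 1.10524494] (420, 560, 3)
top 53.8855213081077 281.55284257073504 211.3033216961603 [[-0.03001122 -0.9995317  -0.00597572]
 [-0.99784801  0.03030829 -0.0581443 ]
 [ 0.05829819  0.00421788 -0.9982903 ]] [-0.05718973  0.49762356  1.09404619] (420, 560, 3)
{'time_s': 0.1, 'qpos': array([-1.48200467e+00,  3.42654394e-01,  1.52491118e+00,  2.66526458e-05,
        1.27537626e+00, -1.46030097e-01]), 'joint_velocities': array([-3.25537755e-04, -5.81917759e-04, -2.15162621e-03,  1.30361221e-03,
        9.95492597e-05,  3.70460870e-04]), 'effort': array([ 1.51108699e-03, -4.32004380e+01, -2.44694495e+01,  7.19150389e-02,
        5.26365254e-02, -6.00066232e-05]), 'eef_pos': array([ 0.12213444, -0.51023607,  0.22611735]), 'eef_rot': array([-6.73946327e-04,  9.93115487e-01,  1.17137416e-01,  3.20447137e-05]), 'ft_force': array([-0.28827668,  0.83637628, -0.96329541]), 'torque': array([ 0.03310234,  0.00420822, -0.00182018]), 'finger_gap': 0.09192653307414342}
-0.0188
```

View pics/scene0.png

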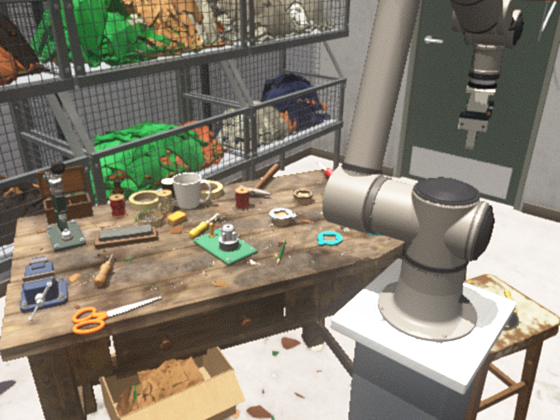

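View pics/top0.png

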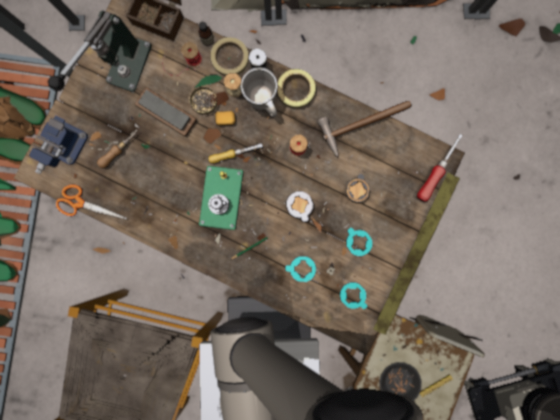

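```bash
python3 - <<'E'
import cv2,numpy as np
t=cv2.imread("pics/top0.png"); s=cv2.imread("pics/scene0.png")
a=cv2.resize(t[160:240,190:250],None,fx=7,fy=7,interpolation=cv2.INTER_CUBIC)
b=cv2.resize(t[170:240,275:385],None,fx=7,fy=7,interpolation=cv2.INTER_CUBIC)
cv2.imwrite("pics/tz1.png",a);cv2.imwrite("pics/tz2.png",b)
cv2.imwrite("pics/sz1.png",cv2.resize(s[180:270,185:345],None,fx=5,fy=5,interpolation=cv2.INTER_CUBIC))
E
```

```text
(no output)
```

View pics/tz1.png

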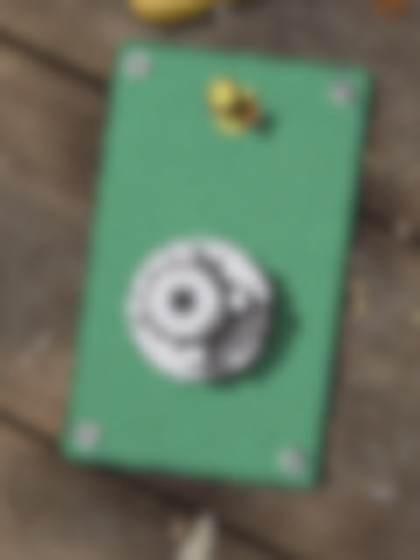

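View pics/tz2.png

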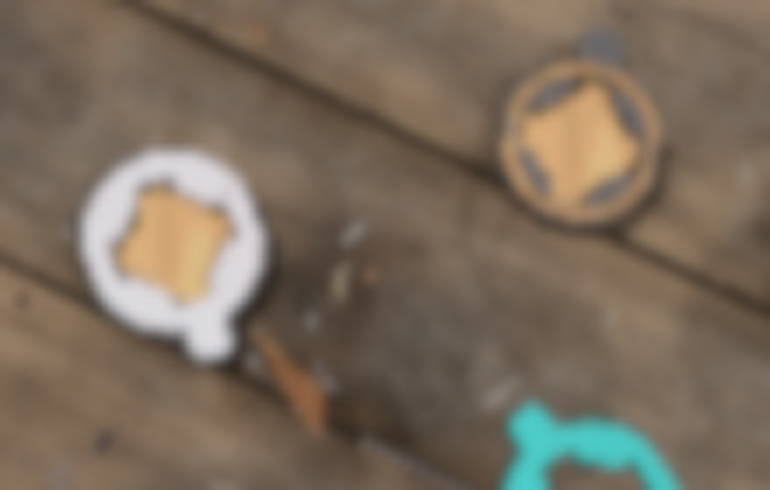

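View pics/sz1.png

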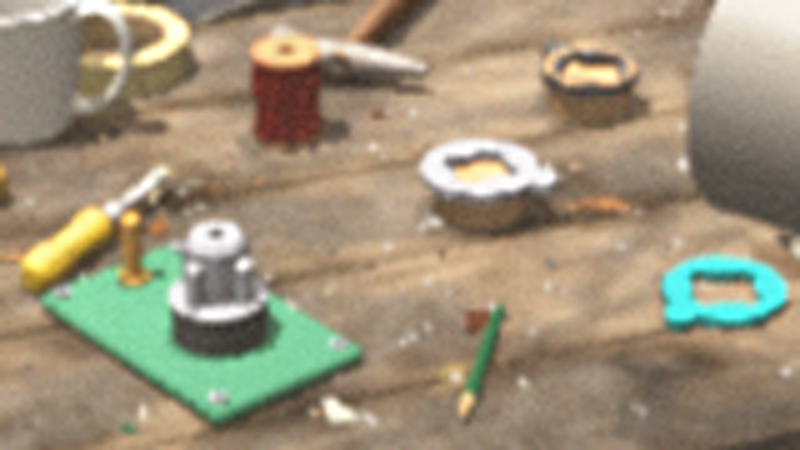

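```bash
cat > h.py <<'E'
import numpy as np,cv2
def K(c):
    f=c["image"].shape[0]/2/np.tan(np.radians(float(c["fov_y"]))/2)
    return np.array([[f,0,float(c["cx"])],[0,f,float(c["cy"])],[0,0,1]])
def proj(c,X):
    X=np.atleast_2d(X); Y=X@c["R"].T+c["t"]; Y=Y@K(c).T
    return Y[:,:2]/Y[:,2:]
def back(c,uv,z):
    uv=np.atleast_2d(uv); d=np.c_[uv,np.ones(len(uv))]@np.linalg.inv(K(c)).T@c["R"]
    o=-c["R"].T@c["t"]; s=(z-o[2])/d[:,2]
    return o+s[:,None]*d
def rect(c,cen,z,half=0.06,res=0.00025):
    # rows: +x up ; cols: +y left  
    n=int(2*half/res); j,i=np.meshgrid(np.arange(n),np.arange(n))
    X=np.c_[(cen[0]+half-i*res).ravel(),(cen[1]+half-j*res).ravel(),np.full(n*n,z)]
    uv=proj(c,X).astype(np.float32).reshape(n,n,2)
    return cv2.remap(c["img"] if "img" in c else c["image"],uv[...,0],uv[...,1],cv2.INTER_CUBIC)
def load(n):
    return {k:v for k,v in np.load(n+".npz").items()}
E
python3 - <<'E'
from rig import robot
from h import *
C={}
for n in("scene","top"):
    cs=[robot.camera(n) for _ in range(10)]
    c=cs[0]; c["image"]=np.clip(np.mean([x["image"].astype(np.float32) for x in cs],0),0,255).astype(np.uint8)
    np.savez(n+"A.npz",**c); C[n]=c
t=C["top"]
hsv=cv2.cvtColor(t["image"],cv2.COLOR_RGB2HSV)
m=cv2.inRange(hsv,(60,60,40),(85,255,255)); m[:150]=0;m[240:]=0;m[:,:190]=0;m[:,250:]=0
cn=max(cv2.findContours(m,0,1)[0],key=cv2.contourArea)
W=back(t,cn[:,0].astype(float),0.010)
r=cv2.minAreaRect((W[:,:2]*1000).astype(np.float32)); print("stand rect",r, "expect 164x100")
b=cv2.boxPoints(r);print(b)
for n,uv,z in(("post top",(190+232/7,160+100/7),.05),("hub top",(190+183/7,160+300/7),.072),("sep",(275+173/7,170+240/7),.03),("fri",(275+582/7,170+143/7),.03),
  ("septab",(275+211/7,170+342/7),.03),("fritab",(275+602/7,170+47/7),.03)):
    print(n,back(t,uv,z)[0])
s=C["scene"]
for n,uv,z in(("hub top",(185+217/5,180+233/5),.072),("sep",(185+482/5,180+172/5),.03),("fri",(185+590/5,180+72/5),.03)): print("scene",n,back(s,uv,z)[0])
print(robot.state()["time_s"])
E
```

```text
stand rect ((538.934326171875, 90.69496154785156), (100.20073699951172, 164.7234344482422), 81.49800872802734) expect 164x100
[[450.07068   53.321823]
 [612.9839    28.96849 ]
 [627.798    128.0681  ]
 [464.88477  152.42143 ]]
post top [0.59502378 0.07725026 0.05      ]
hub top [0.51891061 0.09352529 0.072     ]
sep [ 0.51188979 -0.12085145  0.03      ]
fri [ 0.54396763 -0.2767404   0.03      ]
septab [ 0.47288973 -0.13392063  0.03      ]
fritab [ 0.58027956 -0.28580379  0.03      ]
scene hub top [0.51413513 0.09668479 0.072     ]
scene sep [ 0.50081916 -0.11029216  0.03      ]
scene fri [ 0.53462777 -0.2631736   0.03      ]
1.1
```

```bash
python3 - <<'E'
from h import *
t=load("topA");s=load("sceneA")
def grid(name,items):
    out=[]
    for c,cen,z in items:
        im=rect(c,cen,z,half=.065,res=.13/390)[:,:,::-1].copy()
        cv2.line(im,(195,0),(195,389),(0,0,255),1);cv2.line(im,(0,195),(389,195),(0,0,255),1)
        out.append(im)
    cv2.imwrite("pics/"+name,np.hstack(out))
grid("r_sep.png",[(t,(.512,-.121),.03),(s,(.512,-.121),.03)])
grid("r_fri.png",[(t,(.544,-.277),.03),(s,(.544,-.277),.03)])
grid("r_hub.png",[(t,(.518,.093),.06),(s,(.518,.093),.06)])
grid("r_st.png",[(t,(.54,.09),.01),(s,(.54,.09),.01)])
E
```

```text
(no output)
```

View pics/r_sep.png

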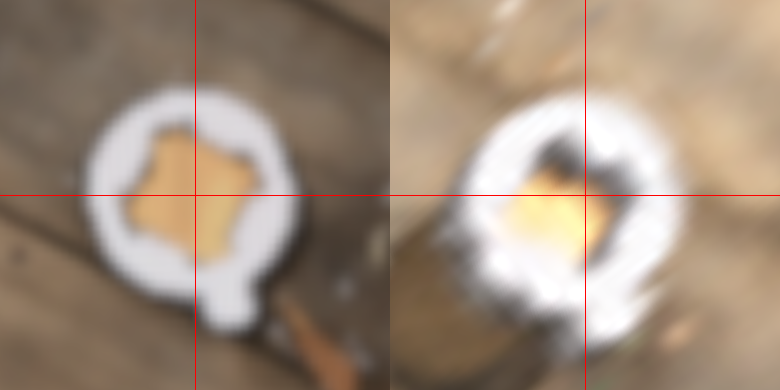

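View pics/r_fri.png

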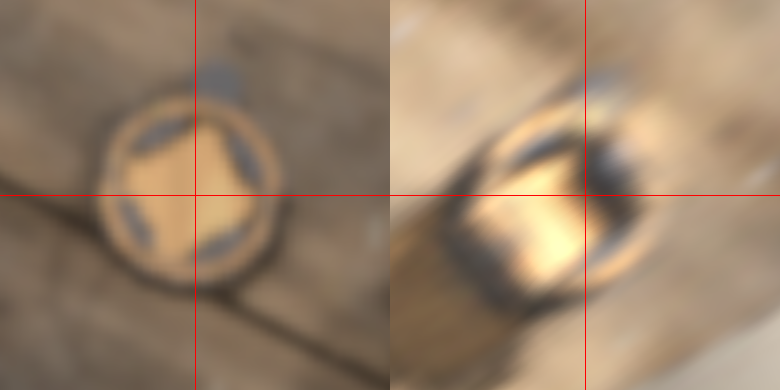

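View pics/r_hub.png

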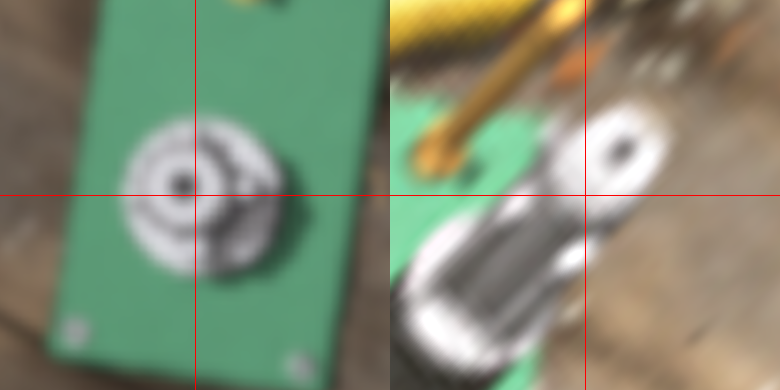

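View pics/r_st.png

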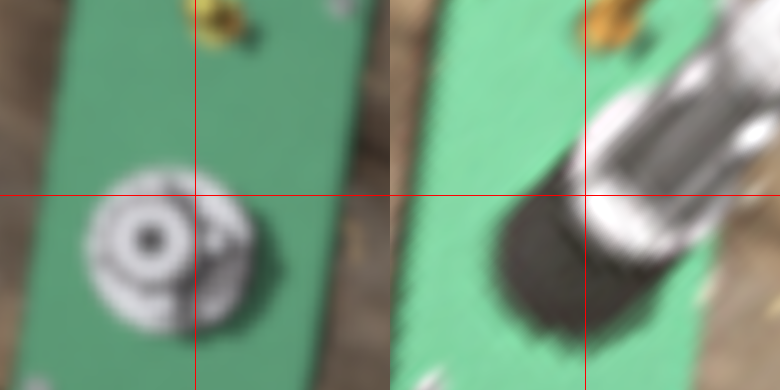

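```bash
cat > ov.py <<'E'
from h import *
def circ(o,r,z,n=60):
    a=np.linspace(0,2*np.pi,n); return np.c_[o[0]+r*np.cos(a),o[1]+r*np.sin(a),np.full(n,z)]
def overlay(c,o,yaw,rib,box,f=8,draw=True):
    x0,y0,x1,y1=box
    im=cv2.resize(c["image"][y0:y1,x0:x1],None,fx=f,fy=f,interpolation=cv2.INTER_CUBIC)[:,:,::-1].copy()
    if not draw: return im
    def pl(P,col,cl=False):
        uv=(proj(c,P)-[x0,y0]+.5)*f-.5
        cv2.polylines(im,[np.round(uv*4).astype(np.int32)],cl,col,1,cv2.LINE_AA,2)
    def fr(a,P):
        P=np.array(P,float);R=np.array([[np.cos(a),-np.sin(a)],[np.sin(a),np.cos(a)]])
        return np.c_[P[:,:2]@R.T+o[:2],P[:,2]]
    pl(fr(yaw,[(-.062,-.05,.01),(.102,-.05,.01),(.102,.05,.01),(-.062,.05,.01)]),(0,0,255),True)
    pl(circ(o,.0265,.036),(0,0,255)); pl(circ(o,.0265,.01),(0,0,255))
    pl(circ(o,.016,.067),(255,0,0)); 
    po=fr(yaw,[(.08,0,.05)])[0]; pl(circ(po,.0055,.05),(255,0,255)); pl(circ(po,.0055,.01),(255,0,255))
    if rib is not None:
        for k in range(4):
            a=rib+k*np.pi/2
            pl(fr(a,[(.016,-.004,.06),(.022,-.004,.06),(.022,.004,.06),(.016,.004,.06)]),(0,255,255),True)
            for s in(-.004,.004): pl(fr(a,[(.022,s,.06),(.022,s,.036)]),(0,255,255))
    return im
E
python3 - <<'E'
from ov import *
t=load("topA");s=load("sceneA")
o=np.array([.5191,.0937]);yaw=np.radians(-8.5)
bt=(192,162,247,235);bs=(188,215,262,268)
for d in(0,1):
  cv2.imwrite(f"pics/ot{d}.png",overlay(t,o,yaw,0,bt,8,d));cv2.imwrite(f"pics/os{d}.png",overlay(s,o,yaw,0,bs,10,d))
E
```

```text
(no output)
```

View pics/ot1.png

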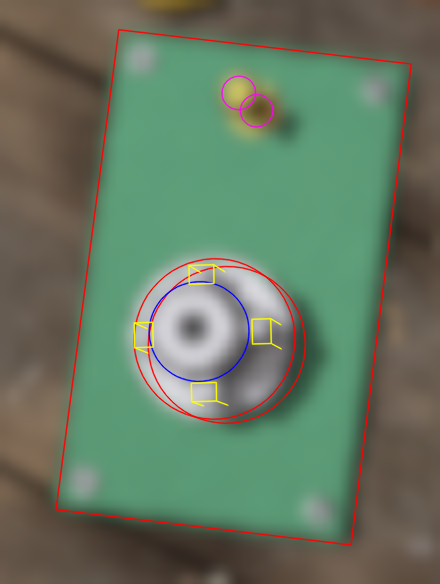

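View pics/os1.png

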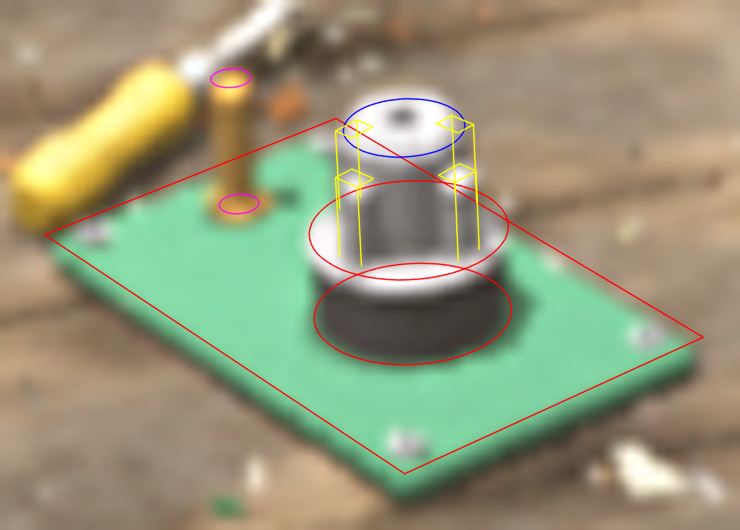

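View pics/os0.png

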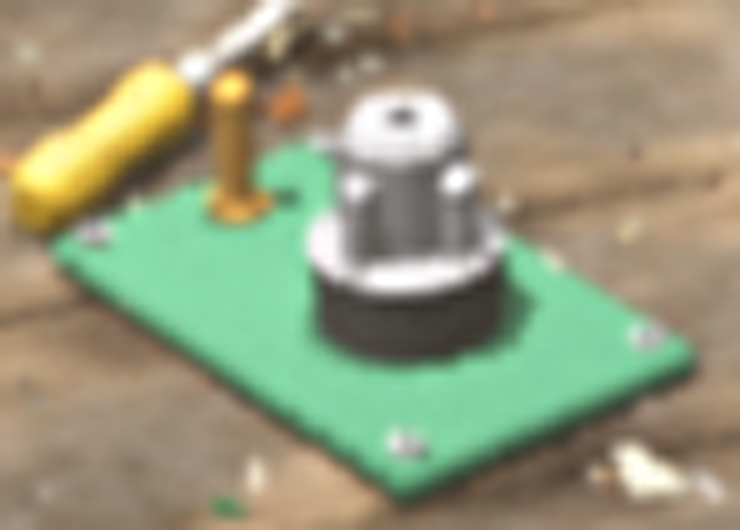

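View pics/ot0.png

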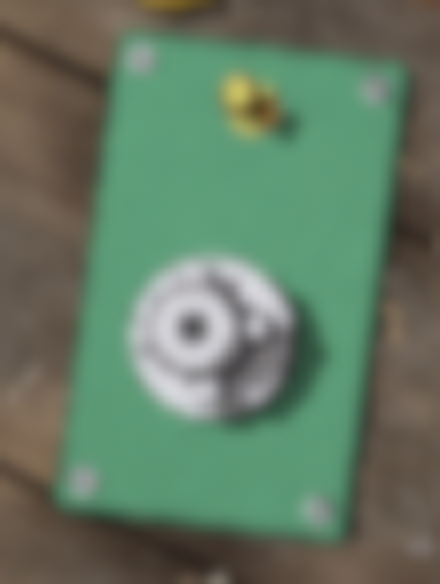

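```bash
python3 - <<'E'
from h import *
from scipy.optimize import minimize,least_squares
t=load("topA");s=load("sceneA")
def green(c,box):
    hsv=cv2.cvtColor(c["image"],cv2.COLOR_RGB2HSV)
    m=cv2.inRange(hsv,(55,70,100 if c is s else 40),(85,255,255)); x0,y0,x1,y1=box
    k=np.zeros_like(m);k[y0:y1,x0:x1]=m[y0:y1,x0:x1]; return k
# top: soft fit using a chroma image, supersampled polygon render blurred
def chroma(c):
    i=c["image"].astype(np.float32); return np.clip((i[...,1]-np.maximum(i[...,0],i[...,2]*1.0))/40,0,1)
def render(c,polys,box,off=(0,0),ss=8,blur=1.0):
    x0,y0,x1,y1=box; im=np.zeros(((y1-y0)*ss,(x1-x0)*ss),np.float32)
    for P in polys:
        uv=(proj(c,P)+off-[x0,y0]+.5)*ss-.5
        cv2.fillPoly(im,[np.round(uv*16).astype(np.int32)],1,shift=4)
    im=cv2.GaussianBlur(im,(0,0),blur*ss)
    return cv2.resize(im,(x1-x0,y1-y0),interpolation=cv2.INTER_AREA)
def basepoly(p):
    a=p[2];R=np.array([[np.cos(a),-np.sin(a)],[np.sin(a),np.cos(a)]])
    P=np.array([(-.062,-.05),(.102,-.05),(.102,.05),(-.062,.05)])@R.T+p[:2]
    return np.c_[P,np.full(4,.01)]
bt=(190,158,250,240);bs=(185,215,265,270)
def cost(p,c,box,off):
    r=render(c,[basepoly(p)],box,off); ch=chroma(c)[box[1]:box[3],box[0]:box[2]]
    h=c["image"][box[1]:box[3],box[0]:box[2]]
    w=mask(c,p,box)
    return float((w*(r-ch)**2).sum())
def mask(c,p,box):
    w=np.ones((box[3]-box[1],box[2]-box[0]))
    # exclude column/hub and post
    for q,rad in((np.array([.519,.094,.035]),11 if c is t else 14),(np.array([.597,.081,.02]),5 if c is t else 8)):
        u=proj(c,q)[0]-box[:2]; yy,xx=np.mgrid[:w.shape[0],:w.shape[1]]
        w[(xx-u[0])**2+(yy-u[1])**2<rad**2]=0
    return w
p0=np.array([.5191,.0937,-.148])
f=lambda q:cost(p0+q*[.001,.001,.01],t,bt,(0,0))
r=minimize(f,np.zeros(3),method="Nelder-Mead",options=dict(initial_simplex=np.array([[0,0,0],[2,0,0],[0,2,0],[0,0,2.]])));pt=p0+r.x*[.001,.001,.01];print("top",pt,r.fun,f(np.zeros(3)))
f=lambda q:cost(p0+q*[.001,.001,.01],s,bs,(0,0))
r=minimize(f,np.zeros(3),method="Nelder-Mead",options=dict(initial_simplex=np.array([[0,0,0],[2,0,0],[0,2,0],[0,0,2.]])));print("scene",p0+r.x*[.001,.001,.01],r.fun)
f=lambda q:cost(pt,s,bs,q)
r=minimize(f,np.zeros(2),method="Nelder-Mead",options=dict(initial_simplex=np.array([[0,0],[2,0],[0,2.]])));off=r.x;print("scene offset px",off,r.fun)
# circular scan
g=s["image"].astype(np.float32).mean(2)
for rad in(.0175,.019,.0205):
  a=np.radians(np.arange(60,225,5)); P=np.c_[pt[0]+rad*np.cos(a),pt[1]+rad*np.sin(a),np.full(len(a),.06)]
  uv=(proj(s,P)+off).astype(np.float32)
  print(rad,[(int(round(np.degrees(x))),int(v)) for x,v in zip(a,cv2.remap(g,uv[:,0],uv[:,1],cv2.INTER_CUBIC).ravel())])
g=t["image"].astype(np.float32).mean(2)
for rad in(.0175,.019,.0205):
  a=np.radians(np.arange(0,360,10)); P=np.c_[pt[0]+rad*np.cos(a),pt[1]+rad*np.sin(a),np.full(len(a),.06)]
  uv=(proj(t,P)).astype(np.float32)
  print(rad,[(int(round(np.degrees(x))),int(v)) for x,v in zip(a,cv2.remap(g,uv[:,0],uv[:,1],cv2.INTER_CUBIC).ravel())])
E
```

```text
top [ 0.51957177  0.09467159 -0.15858297] 65.66169266619238 70.08963631059146
scene [ 0.51222965  0.10165234 -0.15304968] 24.178519154276323
scene offset px [0.23503113 2.08065796] 27.548629421109588
0.0175 [(60, 173), (65, 181), (70, 189), (75, 199), (80, 209), (85, 211), (90, 196), (95, 166), (100, 133), (105, 110), (110, 101), (115, 109), (120, 119), (125, 122), (130, 121), (135, 116), (140, 111), (145, 105), (150, 101), (155, 100), (160, 102), (165, 114), (170, 130), (175, 158), (180, 186), (185, 211), (190, 221), (195, 225), (200, 227), (205, 222), (210, 218), (215, 212), (220, 203)]
0.019 [(60, 159), (65, 163), (70, 167), (75, 171), (80, 176), (85, 185), (90, 187), (95, 167), (100, 136), (105, 108), (110, 97), (115, 104), (120, 118), (125, 122), (130, 121), (135, 116), (140, 110), (145, 104), (150, 100), (155, 100), (160, 106), (165, 119), (170, 135), (175, 152), (180, 171), (185, 181), (190, 182), (195, 182), (200, 184), (205, 186), (210, 185), (215, 183), (220, 179)]
0.0205 [(60, 163), (65, 160), (70, 157), (75, 158), (80, 160), (85, 161), (90, 165), (95, 162), (100, 136), (1
[... 857 characters left out ...]
), (130, 200), (140, 206), (150, 212), (160, 205), (170, 199), (180, 199), (190, 179), (200, 116), (210, 88), (220, 89), (230, 89), (240, 89), (250, 86), (260, 119), (270, 171), (280, 174), (290, 169), (300, 183), (310, 188), (320, 166), (330, 164), (340, 158), (350, 160)]
0.0205 [(0, 188), (10, 193), (20, 183), (30, 187), (40, 185), (50, 178), (60, 180), (70, 178), (80, 174), (90, 183), (100, 174), (110, 173), (120, 192), (130, 204), (140, 210), (150, 215), (160, 214), (170, 206), (180, 199), (190, 173), (200, 113), (210, 96), (220, 102), (230, 102), (240, 103), (250, 97), (260, 112), (270, 154), (280, 171), (290, 185), (300, 205), (310, 208), (320, 190), (330, 186), (340, 176), (350, 167)]
```

```bash
cat > fit.py <<'E'
from h import *
from scipy.optimize import minimize
from ov import circ
def rot(p,P,z):
    a=p[2];R=np.array([[np.cos(a),-np.sin(a)],[np.sin(a),np.cos(a)]])
    P=np.asarray(P,float); return np.c_[P@R.T+p[:2],np.full(len(P),z)]
SS=6
def cover(c,box,layers,nl,blur):
    """layers: list of (poly3d,label) painted in order; returns nl coverage maps"""
    x0,y0,x1,y1=box; lab=np.zeros(((y1-y0)*SS,(x1-x0)*SS),np.uint8)
    for P,l in layers:
        uv=(proj(c,P)-[x0,y0]+.5)*SS-.5
        cv2.fillPoly(lab,[np.round(uv*16).astype(np.int32)],int(l),shift=4)
    out=[]
    for l in range(nl):
        m=cv2.GaussianBlur((lab==l).astype(np.float32),(0,0),blur*SS)
        out.append(cv2.resize(m,(x1-x0,y1-y0),interpolation=cv2.INTER_AREA))
    return np.stack([o.ravel() for o in out],1)
def cost(c,box,layers,nl,blur,wt=None):
    A=cover(c,box,layers,nl,blur); I=c["image"][box[1]:box[3],box[0]:box[2]].reshape(-1,3).astype(float)
    if wt is not None: A=A*wt[:,None]; I=I*wt[:,None]
    x=np.linalg.lstsq(A,I,rcond=None)[0]
    return np.abs(A@x-I).sum()/1000
def outline(R,flat,tab):
    a=np.linspace(0,2*np.pi,200); P=np.c_[R*np.cos(a),np.clip(R*np.sin(a),-flat,flat)]
    return P, np.array([(R-.004,-.008),(tab,-.008),(tab,.008),(R-.004,.008)])
a_=np.linspace(0,2*np.pi,100)
def bore():
    T=[]
    for k in range(4):
        a=np.pi/4+k*np.pi/2; Rm=np.array([[np.cos(a),-np.sin(a)],[np.sin(a),np.cos(a)]])
        T.append(np.array([(.018,-.0102),(.0262,-.0102),(.0262,.0102),(.018,.0102)])@Rm.T)
    return T
def sep_layers(p,z=.03):
    O,T=outline(.0345,.033,.047)
    L=[(rot(p,O,z),1),(rot(p,T,z),1),(rot(p,np.c_[.024*np.cos(a_),.024*np.sin(a_)],z),2)]
    return L+[(rot(p,t,z),1) for t in bore()]
def fri_layers(p,z=.03):
    O,T=outline(.0315,.030,.044)
    L=[(rot(p,T,z),3),(rot(p,O,z),1),(rot(p,np.c_[.024*np.cos(a_),.024*np.sin(a_)],z),2)]
    ins=[(rot(p,t*1,z),4) for t in bore()]
    return L+ins+[(rot(p,np.r_[O,np.c_[.0252*np.cos(a_[::-1]),.0252*np.sin(a_[::-1])]],z),1)]
def run(c,f,nl,p0,box,blur,sc=(.001,.001,.02)):
    sc=np.array(sc); g=lambda q:cost(c,box,f(np.array(p0)+q*sc),nl,blur)
    r=minimize(g,np.zeros(3),method="Nelder-Mead",options=dict(initial_simplex=np.array([[0,0,0],[2,0,0],[0,2,0],[0,0,3.]]),xatol=.02,fatol=.001))
    return np.array(p0)+r.x*sc,r.fun
def boxof(c,xyz,h): 
    u=proj(c,xyz)[0].round().astype(int); return (u[0]-h,u[1]-h,u[0]+h,u[1]+h)
E
python3 - <<'E'
from fit import *
t=load("topA");s=load("sceneA")
for blur in(.6,.9,1.2):
  b=boxof(t,(.5125,-.12,.03),23); print("sep",blur,*run(t,sep_layers,3,(.5125,-.12,np.radians(-162.5)),b,blur))
  b=boxof(t,(.5457,-.276,.03),22); print("fri",blur,*run(t,fri_layers,5,(.5457,-.276,np.radians(-13.5)),b,blur))
def st(p):
    L=[(rot(p,[(-.062,-.05),(.102,-.05),(.102,.05),(-.062,.05)],.01),1),
      (circ(p[:2],.0265,.01),2),(circ(p[:2],.0265,.036),3)]
    q=rot(p,[(.08,0)],0)[0]
    hull=cv2.convexHull; 
    L+=[(circ(q,.0055,.01),4),(circ(q,.0055,.05),4)]
    for d in np.linspace(0,1,9): L.append((circ(q,.0055,.01+.04*d),4))
    L+=[(circ(p[:2],.016,.067-.002*k),5) for k in range(14,-1,-1)]
    for k in range(4): pass
    return L
for blur in(.6,.9,1.2):
  print("stand",blur,*run(t,st,6,(.5193,.0942,-.153),(190,158,250,240),blur))
E
```

```text
sep 0.6 [ 0.5132966 -0.119523  -2.824504 ] 70.35938001598643
fri 0.6 [ 0.54516092 -0.27423666 -0.27855653] 55.18039105078217
sep 0.9 [ 0.51336069 -0.11955174 -2.83070534] 70.28231822037566
fri 0.9 [ 0.54487875 -0.27421329 -0.29159597] 54.91990120588425
sep 1.2 [ 0.5136864  -0.11973673 -2.81892554] 74.20439544714574
fri 1.2 [ 0.54426246 -0.27421689 -0.27903925] 55.02109161403033
stand 0.6 [ 0.52090868  0.09618219 -0.17682251] 167.90824863609828
stand 0.9 [ 0.52039448  0.0951705  -0.15457671] 164.0506399312552
stand 1.2 [ 0.52014628  0.09494862 -0.15795016] 160.84998279029054
```

```bash
cat >> fit.py <<'E'
def hub_layers(c,p):
    cam=-c["R"].T@c["t"]; L=[]; o=p[:2]
    def cyl(r,z0,z1,l,n=12):
        for k in range(n+1): L.append((circ(o,r,z0+(z1-z0)*k/n),l))
    cyl(.0265,.01,.036,1); L.append((circ(o,.0265,.036),2))
    v=cam[:2]-o
    def ribs(back):
        for k in range(4):
            a=p[2]+k*np.pi/2; d=np.array([np.cos(a),np.sin(a)]); n=np.array([-d[1],d[0]])
            if (d@v<0)!=back: continue
            c4=[o+d*.012-n*.004,o+d*.022-n*.004,o+d*.022+n*.004,o+d*.012+n*.004]
            for i,(nn,lab) in enumerate((( -n,3+(k-1)%4),(d,3+k),(n,3+(k+1)%4))):
                if nn@(cam[:2]-c4[i])>0:
                    A,B=c4[i],c4[i+1]
                    L.append((np.array([[*A,.036],[*B,.036],[*B,.06],[*A,.06]]),lab))
            L.append((np.array([[*q,.06] for q in c4]),7))
    ribs(True); cyl(.016,.036,.067,8,16); L.append((circ(o,.016,.067),9))
    for k in range(6): L.append((circ(o,.016-.001*k,.067+.001*k),9))
    ribs(False)
    return L
E
python3 - <<'E'
from fit import *
from ov import overlay
t=load("topA");s=load("sceneA")
for nm,c,bx,p0 in(("scene",s,(216,221,242,252),(.517,.0965)),("top",t,(206,191,232,218),(.520,.095))):
  for blur in(.7,1.0):
    best=[]
    for r0 in np.radians(np.arange(-40,26,8)):
        best.append(run(c,lambda p:hub_layers(c,p),10,(*p0,r0),bx,blur,sc=(.001,.001,.03)))
    best.sort(key=lambda b:b[1])
    for b in best[:4]: print(nm,blur,b[0].round(4),np.degrees(b[0][2]).round(1),round(b[1],2))
cv2.imwrite("pics/hubt.png",overlay(t,np.array([.520,.095]),-.155,.08,(200,185,240,225),14))
im=overlay(s,np.array([.5165,.0965]),-.155,.08,(212,218,247,255),14)
cv2.imwrite("pics/hubs.png",im)
E
```

```text
scene 0.7 [0.5172 0.0967 0.13  ] 7.4 49.43
scene 0.7 [0.5172 0.0966 0.1273] 7.3 49.49
scene 0.7 [0.5169 0.0965 0.1336] 7.7 49.54
scene 0.7 [0.517  0.0965 0.135 ] 7.7 49.54
scene 1.0 [0.5171 0.0966 0.1042] 6.0 49.99
scene 1.0 [0.5172 0.0967 0.1224] 7.0 50.17
scene 1.0 [0.5172 0.0964 0.1068] 6.1 50.19
scene 1.0 [0.5172 0.0966 0.1195] 6.8 50.21
top 0.7 [0.5191 0.0945 0.0735] 4.2 29.36
top 0.7 [0.5191 0.0947 0.0535] 3.1 29.41
top 0.7 [0.5192 0.0945 0.0433] 2.5 29.43
top 0.7 [0.5192 0.0947 0.0447] 2.6 29.44
top 1.0 [0.5197 0.0938 0.0268] 1.5 23.62
top 1.0 [0.5192 0.0941 0.0441] 2.5 23.64
top 1.0 [0.5192 0.0937 0.047 ] 2.7 23.74
top 1.0 [0.5193 0.0942 0.0468] 2.7 23.78
```

View pics/hubt.png

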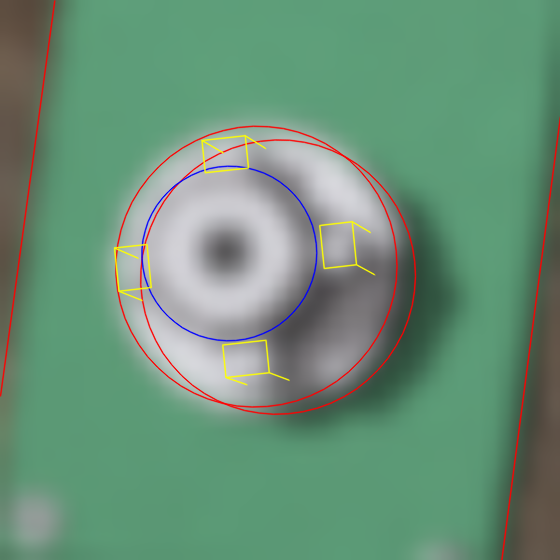

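View pics/hubs.png

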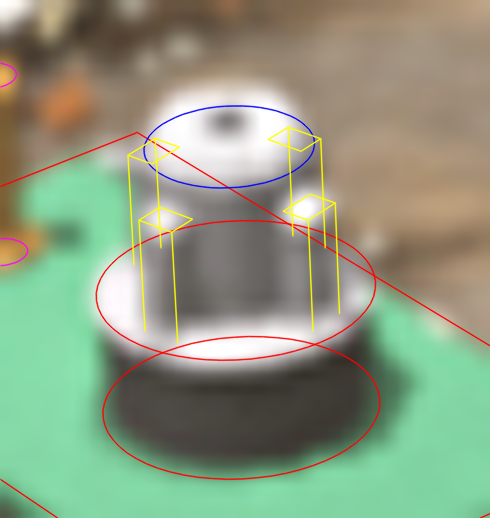

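```bash
cat > mv.py <<'E'
from rig import robot
import numpy as np
def q(psi): return [0,float(np.cos(psi/2)),float(np.sin(psi/2)),0]
def st(msg=""):
    s=robot.state(); print(msg,"t%.2f"%s["time_s"],"pos",s["eef_pos"].round(4),"F",s["ft_force"].round(2),"T",s["torque"].round(3),"gap %.4f"%s["finger_gap"]); return s
E
python3 - <<'E'
from mv import *
P=np.array([.5450,-.2745]);psi=-.275
robot.move_to([*P,.10],q(psi)); st("above")
robot.move_l([*P,.009],vel=.15); st("down")
robot.move_gripper(.056,f_grip=12); st("grip")
robot.move_l([*P,.012],vel=.05); robot.sleep(.2);st("lift3")
robot.move_l([*P,.10],vel=.2); robot.sleep(.2);s=st("lift"); print(s["eef_rot"],s["qpos"])
import cv2
c=robot.camera("scene"); np.savez("s1.npz",**c); c=robot.camera("top"); np.savez("t1.npz",**c)
from h import *
a=load("s1");b=load("t1")
ua=proj(a,(*P,.11))[0].astype(int);ub=proj(b,(*P,.11))[0].astype(int)
f=lambda im,u:cv2.resize(im["image"][max(u[1]-40,0):u[1]+40,max(0,u[0]-40):u[0]+40,::-1],(390,390),interpolation=cv2.INTER_CUBIC)
cv2.imwrite("pics/g1.png",np.hstack([f(a,ua),f(b,ub)]))
E
```

```text
above t2.92 pos [ 0.5447 -0.2754  0.1003] F [ 0.07 -0.6  -0.05] T [ 0.069 -0.015  0.   ] gap 0.0918
down t3.67 pos [ 0.5455 -0.2751  0.0098] F [0.61 0.32 0.25] T [0.061 0.102 0.041] gap 0.0916
grip t4.29 pos [ 0.5451 -0.2746  0.0093] F [-0.54 -0.25  2.84] T [0.131 0.047 0.002] gap 0.0598
lift3 t4.74 pos [ 0.5449 -0.2744  0.0118] F [-0.53 -0.77 -1.21] T [ 0.075  0.041 -0.013] gap 0.0601
lift t5.53 pos [ 0.5442 -0.274   0.0982] F [ 0.31  0.12 -1.47] T [ 0.02  -0.024 -0.025] gap 0.0599
[-7.24219114e-04  9.90558626e-01 -1.37080011e-01 -1.46808031e-03] [-5.92146772e-01  6.16044219e-01  1.44501288e+00  1.35143447e-05
  1.08380952e+00  1.25366957e+00]
```

View pics/g1.png

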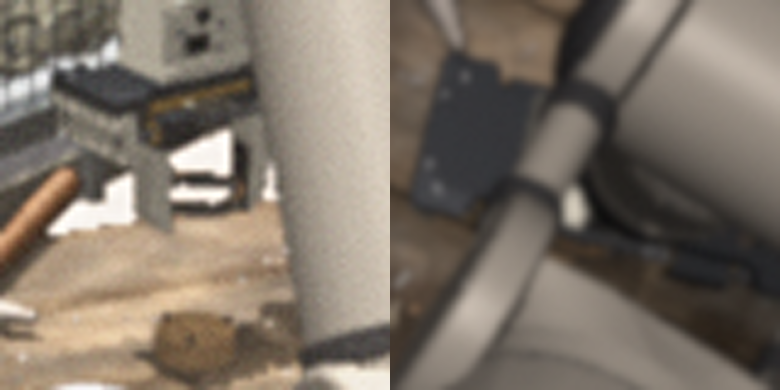

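```bash
python3 - <<'E'
from mv import *
H=np.array([.5193,.0943]);psi=.08
robot.move_to([*H,.085],q(psi)); robot.sleep(.3); F0=st("above")["ft_force"]
for z in np.arange(.070,.0505,-.003):
    robot.move_l([*H,z],vel=.05); s=st("z%.3f"%z); d=s["ft_force"]-F0
    if np.linalg.norm(d)>5: print("contact"); break
robot.sleep(.3); s=st("rest"); print(s["eef_rot"])
E
```

```text
above t7.32 pos [0.5195 0.0936 0.085 ] F [ 0.24  0.8  -1.04] T [ 0.03  -0.044 -0.032] gap 0.0602
z0.070 t7.77 pos [0.519  0.0943 0.0695] F [ 0.86  0.58 -1.44] T [-0.002  0.017  0.007] gap 0.0599
z0.067 t8.02 pos [0.5193 0.0944 0.0669] F [-0.37  0.89 -1.15] T [-0.004 -0.018 -0.015] gap 0.0597
z0.064 t8.27 pos [0.5192 0.0943 0.0639] F [-0.39  0.59 -2.06] T [ 0.039 -0.019  0.008] gap 0.0597
z0.061 t8.52 pos [0.5191 0.0943 0.0608] F [ 0.06  0.26 -1.15] T [-0.013 -0.015 -0.01 ] gap 0.0597
z0.058 t8.77 pos [0.5191 0.0943 0.0578] F [ 0.2   0.55 -1.89] T [-0.025 -0.013 -0.001] gap 0.0601
z0.055 t9.02 pos [0.5192 0.0943 0.0548] F [-0.23 -1.15 -0.52] T [ 0.029 -0.011 -0.003] gap 0.0601
z0.052 t9.27 pos [0.5191 0.0943 0.0518] F [-0.34 -0.25 -1.41] T [ 0.019 -0.016 -0.004] gap 0.0599
rest t9.57 pos [0.5193 0.0943 0.0521] F [ 0.05 -0.32 -0.71] T [ 0.064 -0.028  0.004] gap 0.0600
[9.84607883e-07 9.99199679e-01 3.99999703e-02 5.79678427e-05]
```

```bash
cat >> mv.py <<'E'
def F(n=3):
    a=[]
    for _ in range(n): robot.sleep(.02); a.append(robot.state()["ft_force"])
    return np.mean(a,0)
def probe(H,z,psi,th=3.,maxd=.006,step=.0007):
    H=np.array(H,float)
    for ax in np.array([[np.cos(psi),np.sin(psi)],[-np.sin(psi),np.cos(psi)]]):
        lim=[]
        for sg in(1,-1):
            robot.move_l([*H,z],vel=.03); f0=F(4); prev=0
            for d in np.arange(step,maxd,step):
                robot.move_l([*(H+sg*d*ax),z],vel=.03); f=-sg*(F()-f0)[:2]@ax
                if f>th:
                    lim.append(sg*(d-step*(f-th)/max(f-prev,.1))); break
                prev=f
            else: lim.append(sg*maxd)
        print("lims",np.round(np.array(lim)*1000,2), "f",round(f,1)); H=H+ax*sum(lim)/2
    robot.move_l([*H,z],vel=.03); return H
E
python3 - <<'E'
from mv import *
H=probe([.5193,.0943],.052,.08); print(H); st()
E
```

```text
lims [ 1.75 -3.69] f 5.0
lims [ 4.56 -2.3 ] f 5.2
[0.51824478 0.09534966]
 t17.19 pos [0.5182 0.0953 0.052 ] F [ 0.9  -0.28 -0.91] T [0.046 0.016 0.023] gap 0.0597
```

```bash
cat >> mv.py <<'E'
def descend(H,psi,z0,z1,th=4,step=.0015,vel=.03):
    f0=F(4); z=z0
    while z>z1+1e-6:
        z=max(z-step,z1); robot.move_l([*H,z],rot=q(psi),vel=vel); d=F(2)-f0
        if np.linalg.norm(d)>th:
            d=F(4)-f0
            if np.linalg.norm(d)>th: print("contact z",round(z,4),d.round(1)); return z,d
    print("free to",z,d.round(1)); return z,d
E
python3 - <<'E'
from mv import *
H=[.5182,.0953]
z,d=descend(H,.08,.052,.0435); st()
E
```

```text
free to 0.0435 [-0.1 -0.1  0.2]
 t18.96 pos [0.5182 0.0953 0.0435] F [-0.07  0.16 -1.07] T [-0.011  0.062  0.014] gap 0.0603
```

```bash
python3 - <<'E'
from mv import *
H=[.5182,.0953]
z,d=descend(H,.08,.0435,.0265,step=.003,vel=.05); st()
if z<.0266: z,d=descend(H,.08,.0265,.020,step=.0008,th=3); st()
E
```

```text
free to 0.0265 [0.1 0.5 0.1]
 t20.73 pos [0.5181 0.0953 0.0264] F [ 0.28 -0.27 -1.51] T [0.021 0.011 0.033] gap 0.0598
contact z 0.0225 [-2.3 -0.7  7.3]
 t22.27 pos [0.5183 0.0953 0.0232] F [-2.85 -1.12  5.78] T [-0.049  0.313  0.019] gap 0.0594
```

```bash
python3 - <<'E'
from mv import *
H=[.5182,.0953]
robot.move_l([*H,.0235],vel=.03)
robot.move_gripper(.086); st("open")
robot.move_l([*H,.11],vel=.2)
P=[.5134,-.1195]; psi=-2.827+np.pi
robot.move_to([*P,.10],q(psi)); st("above sep")
robot.move_gripper(.092)
import cv2
from h import *
c=robot.camera("scene"); np.savez("s2.npz",**c); c=robot.camera("top"); np.savez("t2.npz",**c)
a=load("s2");b=load("t2")
ua=proj(a,(*H,.04))[0].astype(int);ub=proj(b,(*H,.04))[0].astype(int)
f=lambda im,u:cv2.resize(im["image"][max(u[1]-32,0):u[1]+32,max(0,u[0]-32):u[0]+32,::-1],(390,390),interpolation=cv2.INTER_CUBIC)
cv2.imwrite("pics/g2.png",np.hstack([f(a,ua),f(b,ub)]))
E
```

```text
open t23.18 pos [0.5182 0.0953 0.0235] F [ 0.25 -0.5   0.3 ] T [ 0.034 -0.029 -0.002] gap 0.0861
above sep t24.62 pos [ 0.5129 -0.1187  0.099 ] F [-0.3   0.39  1.07] T [ 0.021 -0.03  -0.004] gap 0.0859
```

View pics/g2.png

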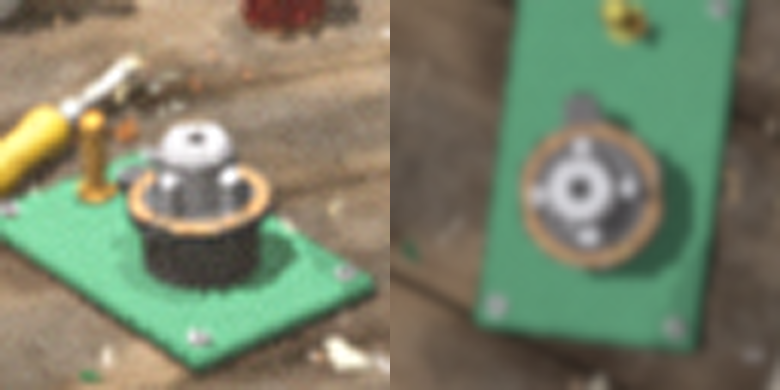

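```bash
python3 - <<'E'
from mv import *
P=[.5134,-.1195]; psi=-2.827+np.pi
robot.move_l([*P,.009],vel=.15); st("down")
robot.move_gripper(.062,f_grip=18); st("grip")
robot.move_l([*P,.012],vel=.05); st("lift3")
robot.move_l([*P,.10],vel=.2); st("lift")
H=np.array([.5182,.0953]);psi=.08
robot.move_to([*H,.088],q(psi)); robot.sleep(.2); st("above")
z,d=descend(H,psi,.088,.052,step=.004,vel=.05); st()
if z<.0521:
    H=probe(H,.052,psi); print(H)
    z,d=descend(H,psi,.052,.0435); st()
E
```

```text
down t25.85 pos [ 0.5139 -0.1197  0.0096] F [-0.47  0.19  0.44] T [-0.03  -0.04   0.021] gap 0.0917
grip t26.39 pos [ 0.5136 -0.1196  0.0094] F [-0.82 -0.19  3.96] T [ 0.084  0.084 -0.009] gap 0.0655
lift3 t26.64 pos [ 0.5133 -0.1194  0.0119] F [-0.22  0.48 -2.44] T [ 0.001 -0.058  0.024] gap 0.0657
lift t27.23 pos [ 0.5128 -0.1193  0.0992] F [-0.66  0.09 -3.02] T [-0.011  0.025 -0.023] gap 0.0655
above t28.30 pos [0.5184 0.0939 0.0879] F [-0.22  0.01 -1.74] T [ 0.004  0.078 -0.017] gap 0.0656
free to 0.052 [ 0.4 -0.1 -0.1]
 t30.92 pos [0.5181 0.0953 0.0518] F [ 0.25 -0.66 -1.91] T [ 0.016 -0.018 -0.003] gap 0.0656
lims [ 6.   -1.59] f 5.7
lims [ 3.43 -3.29] f 4.1
[0.52039024 0.09554391]
free to 0.0435 [-0.2  0.4 -0. ]
 t40.66 pos [0.5204 0.0956 0.0435] F [-0.18  0.42 -1.78] T [ 0.004 -0.017 -0.03 ] gap 0.0656
```

```bash
python3 - <<'E'
from mv import *
H=[.5204,.0955]
z,d=descend(H,.08,.0435,.0345,step=.0015,vel=.05); st()
if z<.0346: z,d=descend(H,.08,.0345,.028,step=.0008,th=3); st()
E
```

```text
free to 0.0345 [-0.4 -0.7  0.7]
 t42.42 pos [0.5203 0.0955 0.0344] F [-0.08 -0.93 -1.43] T [-0.009  0.002  0.008] gap 0.0657
contact z 0.0313 [-0.7 -0.   4. ]
 t43.69 pos [0.5205 0.0955 0.0315] F [-0.69 -0.25  1.88] T [ 0.145  0.153 -0.056] gap 0.0660
```

```bash
python3 - <<'E'
from mv import *
H=[.5204,.0955]
robot.move_gripper(.090); st("open")
robot.move_l([*H,.13],vel=.2)
robot.move_to([.45,-.25,.25],q(.08)); st("away")
import cv2
from h import *
c=robot.camera("scene"); np.savez("s3.npz",**c); c=robot.camera("top"); np.savez("t3.npz",**c)
a=load("s3");b=load("t3")
ua=proj(a,(*H,.04))[0].astype(int);ub=proj(b,(*H,.04))[0].astype(int)
f=lambda im,u:cv2.resize(im["image"][max(u[1]-32,0):u[1]+32,max(0,u[0]-32):u[0]+32,::-1],(390,390),interpolation=cv2.INTER_CUBIC)
cv2.imwrite("pics/g3.png",np.hstack([f(a,ua),f(b,ub)]))
cv2.imwrite("pics/t3.png",b["image"][:,:,::-1])
E
```

```text
open t44.32 pos [0.5204 0.0955 0.0313] F [ 0.27 -0.04 -0.31] T [ 0.002 -0.033 -0.042] gap 0.0897
away t46.35 pos [ 0.4502 -0.249   0.2493] F [-0.64 -0.35 -0.35] T [ 0.016 -0.008  0.031] gap 0.0900
```

View pics/g3.png

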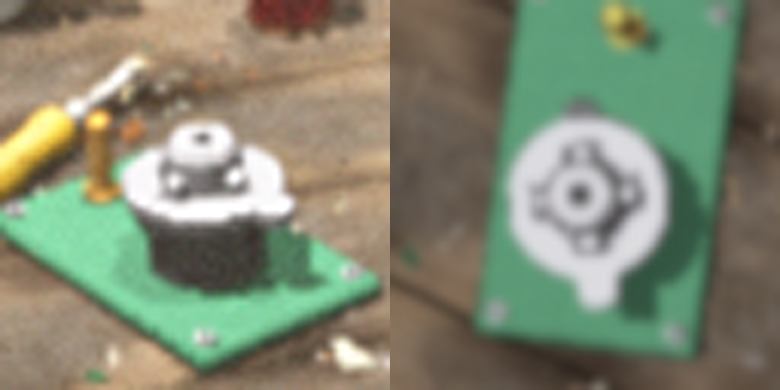

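View pics/t3.png

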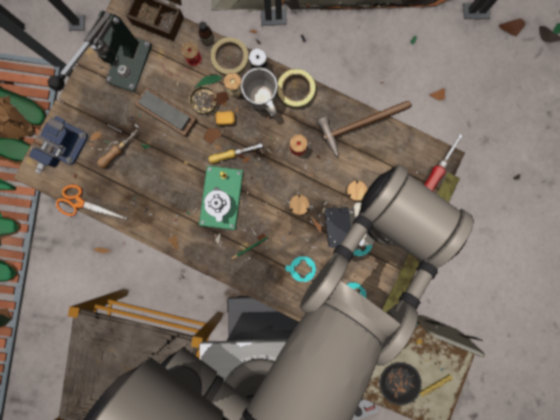

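```bash
python3 - <<'E'
from rig import robot
print(robot.state()["time_s"]); print(robot.finish_job())
E
```

```text
46.45
the job is handed in; nothing more can be done
None
```

The clutch is rebuilt and handed in at 46.45 s. The friction disc sits on the hub with its tab on the post side. The separator plate is on top of it with its tab on the opposite side.

**How it was fitted:** I found the hub angle in the two cameras: about +0.08 rad in the world frame, or +0.235 rad from the stand's axis. The individual camera fits ranged from 0.03 to 0.135 rad. I then found the hub's centre by gentle contact with each plate in turn. Both plates slid past the rib ends without resistance and stopped at the expected seat heights:

| Plate | Tool height at contact | Expected | Contact force |
|---|---|---|---|
| Friction disc | 22.5 mm | 23.5 mm | about 7 N |
| Separator plate | 31.3 mm | 31.5 mm | about 4 N |

**Last checks:** The final pictures show the disc's tab towards the post, the bright plate's tab opposite it, and the ribs standing above the plate. Everything I could see on the table was where it started; the arm covered part of the turquoise look-alikes. The robot was clear of everything when I handed in.

**Checks that disagreed:**
- The scene camera was about 1–2 pixels off from the top camera, so I used the top camera for positions.
- The separator plate's contact search along x was lopsided: contact at -1.6 mm and none clear up to +6 mm. Its x centre is therefore less certain, though it still seated freely.

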